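Unlock the lamp shutter and hold it half open

TASK

Pull the yellow locking plug straight up out of its socket in the bench lamp and lay it in the small blue parts tray. Then slide the lamp's sprung shutter by its red tab to half of its travel (pointer line at the orange mark), never letting it go to fully open, and finish while still holding it there with the gripper, because its spring closes it as soon as it is let go. Leave the other things on the desk where they are.

Things in the scene. Friction and masses are not known exactly. Their poses are not given: they have to be found in the camera images.
- lamp: White bench light source, a fixed box 100 (x) x 180 (y) x 60 high mm; origin at the centre of its underside. Its deck (top) has two rails, 7 mm high, along y at x = +-44.5 mm, the plug's socket at x = y = 0 and the shutter at +y. The front rail's black scale has marks at y = +52 (white, shut), +22 (orange, half) and -8 mm (white, fully open).
- plug_grip (a point): Centre of the loose plug's yellow grip: 14 (its x) x 28 (its y) x 36 high mm, z up along the pin. Below it a black flange of 24 mm diameter, 5 mm thick, whose underside is 22 mm below this point and rests on the lamp's deck, then a round steel pin of 14 mm diameter, 36 mm long, in the socket. Lift the plug over 40 mm to clear the socket.
- shutter (a joint): Opening of the shutter in m: 0 = shut, 0.03 = half, 0.06 = fully open. It slides along the lamp's -y. The spring closes it, with about 4 N when shut, 8 N at half and 13 N fully open, and shuts it when let go.
- shutter_tab (a point): Centre of the red upright tab on the dark steel shutter blade (80 x 62 x 4 mm): 16 (x) x 20 (y) x 38 high mm, axes as the lamp's; the blade is 19 mm below this point. Shut, it stands at x = 0, y = +52, z = 85 mm of the lamp; it moves along the lamp's -y as it opens. A white pointer line runs from the tab along the blade to the scale.
- parts_tray: Small open blue tray, 80 (x) x 100 (y) x 16 high mm, walls and floor 3 mm, fixed to the desk; origin at the centre of its underside.
- dropper_bottle: Dropper bottle, 42 mm wide, 110 mm high, loose bystander; origin under its centre.
- objective_can: Black canister with a clear top, 39 mm wide, 66 mm high, loose bystander; origin under its centre.
- cover_glass_box: Small clear open box, 38 x 38 x 21 mm, loose bystander; origin under its centre.
- plug: The locking plug (about 60 g); origin at the underside of its flange on the pin's axis, 22 mm below plug_grip, same axes. Two sprung detents grip a groove in its pin: pulling it takes about 5 to 18 N straight up over the first 6 mm, then it drags only lightly until it is out. While it is in, its flange blocks the shutter.

How it is judged:
By the outcome, as a careful person would: the job done as asked, in the order asked, and still so for the second after the job is handed in, while the arm keeps its last pose, push and grip.
It also fails if it takes over 54 s, if anything falls off the work surface, if the arm or the gripper's body presses on something with over 40 N, if the wrist force passes 120 N, or if a joint passes its speed limit or range.

ROBOT

A 6-joint arm with a two-finger parallel gripper is mounted at the origin on a cart in front of the work surface, level with it; the furniture and walls round the work are solid. World frame = base frame: x ahead of the robot, y to its left, z up, the work surface at z = 0. Lengths are in m, angles in degrees, forces in N, time in s.
With the tool pointing down it reaches from about 0.325 to 0.775 m from the base axis. Payload 5.5 kg.
Tool frame: the origin (TCP) lies at the centre of the arm's flange, where the gripper is bolted on; the fingertips stand 182 mm ahead of it and the grasp point (between the pads) lies 163 mm ahead of it; z points along the fingers, y is the direction in which the jaws open and shut (so a half turn about z gives the same grasp; the last joint's range is limited). The gripper opens to 88 mm and grips with 3 to 60 N. Pads are 20 mm wide; open, the fingers measure 115 mm over their backs; the gripper's body (75 mm by 178 mm) begins 61 mm behind the grasp point.
Start: joints at [-76.358, 5.22, 70.514, -0, 104.267, -3.249], TCP at [0.174, -0.574, 0.405] pointing down, gripper open.
Joint ranges: [-164.24, 164.24], [-49.07, 125.15], [9.68, 141.18], [-86.29, 266.29], [3.28, 154.24], [-151.56, 151.56]. Speed limits (degrees/s): [147.25, 147.25, 172.46, 180, 180, 180].

INTERFACE

Orientations are given as [roll, pitch, yaw] about the fixed x, y, z axes, in that order (R = Rz(yaw) Ry(pitch) Rx(roll)).
In Python, from station import r gives the robot as it stands. The module is installed in compiled form; this text tells all that it offers. Calls block until the motion is done:
- r.reach(position, orientation): joint-space move of the TCP to a pose.
- r.servo_line(position, rotation=None, speed=0.15): straight line of the TCP; rotation=None keeps the orientation; speed is the mean speed in m/s.
- r.move_joints(angles): joint-space move.
- r.let_go() and r.grab(squeeze=None): open the fingers fully, or close them until they stop; squeeze is the grip in N (None keeps the last).
- r.wait(seconds).
- r.inverse_kinematics(position, orientation): joint angles nearest the present ones, or None.
- r.sense(): the state.
- r.snapshot(name): name is "scene" or "top"; returns a dict with "frame" (480x640x3 uint8, red, green, blue), "fx", "fy", "cx", "cy" (pixels), "R" (3x3) and "t" (3): a world point X has camera coordinates R X + t. Camera axes: x right, y down, z forward; pixel columns grow to the right and rows downward; lengths in m; the calibration is good to about 2 mm. A picture is of the moment at which its call begins. There is no depth.
A pose or a line that the arm cannot do raises r.IKError and nothing moves.
- r.hand_in(): hands the job in, once; it reports no verdict.
The state is a dict: "clock": time; "joints": joint angles; "joint_vel": joint speeds; "joint_torque": joint torques, N m; "tcp_pos": TCP position; "orientation": TCP orientation; "contact_force": force on the tool from outside, world axes, zero at the start; "torque": the same for the moment, N m; "opening": finger opening in m.
Only numpy, scipy, OpenCV 4.12 (cv2) and the standard library are available. Lean on these libraries where they do the work, as an engineer would, in place of code of your own. Each camera call takes 0.05 s, during which the arm holds its last target. There are 200 camera calls.

## Working session

There is one attempt and no reset: what is moved stays moved. The work goes in short steps, each a Python script; the robot and the scene stay as the last script left them, time stands still between calls to the robot, and variables do not carry over. Pictures are saved under pics/ and viewed, about 8 in all and at most 12, crops included, and the job is handed in when it is done.

```bash
mkdir -p pics; python3 - <<'E'
from station import r
import cv2,numpy as np,pickle
d={}
for n in("scene","top"):
    s=r.snapshot(n);d[n]=s;cv2.imwrite(f"pics/{n}0.png",s["frame"][...,::-1])
    print(n,s["fx"],s["cx"],s["cy"],-np.array(s["R"]).T@s["t"],np.round(s["R"],3).tolist())
pickle.dump(d,open("d0.pkl","wb"));print(r.sense())
E
```

```text
scene 511.76314197085185 312.24440031803687 229.66217488325157 [ 0.09144054 -0.95749547  1.1271447 ] [[0.896, -0.445, -0.001], [-0.335, -0.672, -0.66], [0.293, 0.592, -0.751]]
top 500.6930911137464 321.36077212219436 242.86787906197594 [ 0.38352632 -0.14058151  1.26393185] [[-0.007, -1.0, 0.015], [-0.994, 0.005, -0.11], [0.11, -0.015, -0.994]]
{'clock': 0.1, 'joints': array([-7.63573116e+01,  5.25798861e+00,  7.05766684e+01,  1.88599827e-03,
        1.04265082e+02, -3.24677347e+00]), 'joint_vel': array([ 0.05172826, -0.05946539, -0.238037  , -0.05687511,  0.00420705,
       -0.02002225]), 'joint_torque': array([ 2.31170619e-03, -4.47857237e+01, -4.07570601e+01,  7.00319745e-02,
        2.84671469e-02, -9.78837534e-05]), 'tcp_pos': array([ 0.1743499 , -0.5741618 ,  0.40361144]), 'orientation': array([-1.79900524e+02, -7.47460014e-03,  1.68899185e+01]), 'contact_force': array([ 0.252335  , -0.05387374,  0.07503302]), 'torque': array([ 0.03484684, -0.00132289, -0.01212144]), 'opening': 0.08794683833447675}
```

View pics/top0.png

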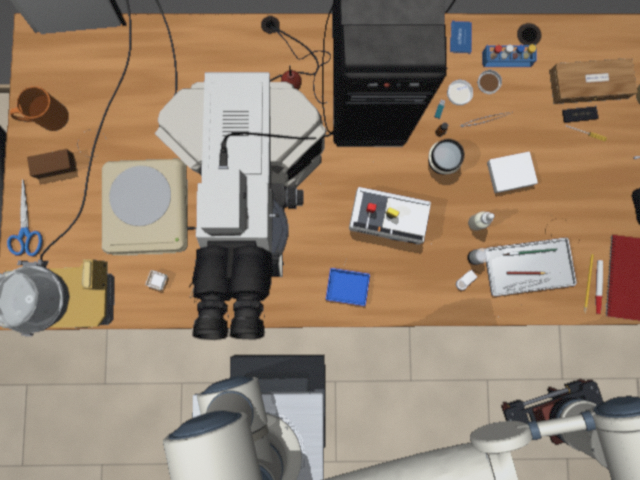

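View pics/scene0.png

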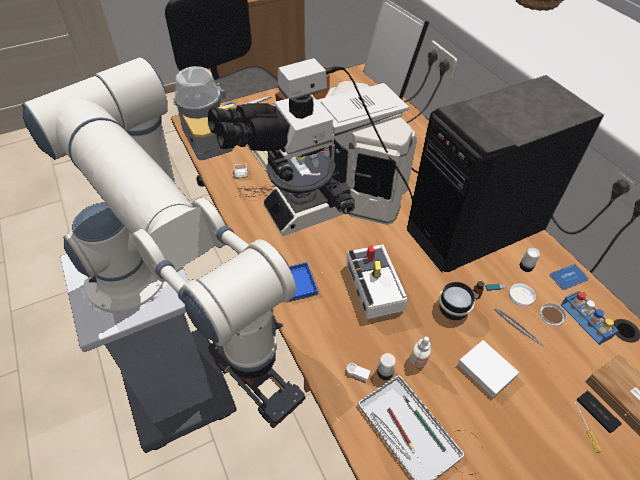

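The top view shows the lamp at about (390,215) with the red tab at (372,209) and the yellow plug at (392,213). The blue tray is at (347,287), and the PC tower stands beyond the lamp. The scene view shows the tab at (371,254), the plug at (377,268) and the tray at (302,281). Next I'll measure by masks and triangulation. Silhouette centroids of symmetric boxes project to their centres.

```bash
cat > h.py <<'E'
import cv2,numpy as np
def mask(s,lo,hi,roi,satmin=120,vmin=50):
    f=s["frame"];h=cv2.cvtColor(f,cv2.COLOR_RGB2HSV)
    H,S,V=[h[...,i].astype(int) for i in range(3)]
    m=((H>=lo)&(H<=hi) if lo<=hi else (H>=lo)|(H<=hi))&(S>satmin)&(V>vmin)
    k=np.zeros(m.shape,bool);x0,x1,y0,y1=roi;k[y0:y1,x0:x1]=1
    n,l,st,c=cv2.connectedComponentsWithStats((m&k).astype(np.uint8))
    if n<2:return None
    i=1+np.argmax(st[1:,4]);return c[i],st[i,4],l==i
def ray(s,p):
    R=np.array(s["R"]);o=-R.T@np.array(s["t"]).ravel()
    return o,R.T@np.array([(p[0]-s["cx"])/s["fx"],(p[1]-s["cy"])/s["fy"],1])
def plane(s,p,z):
    o,d=ray(s,p);return o+d*(z-o[2])/d[2]
def tri(s1,p1,s2,p2):
    o1,d1=ray(s1,p1);o2,d2=ray(s2,p2)
    k=np.linalg.lstsq(np.c_[d1,-d2],o2-o1,rcond=None)[0]
    a,b=o1+k[0]*d1,o2+k[1]*d2;return (a+b)/2,np.linalg.norm(a-b)
def proj(s,X):
    c=np.array(s["R"])@X+np.array(s["t"]).ravel();return np.array([s["fx"]*c[0]/c[2]+s["cx"],s["fy"]*c[1]/c[2]+s["cy"]])
E
python3 - <<'E'
from h import *;import pickle
d=pickle.load(open("d0.pkl","rb"));T,S=d["top"],d["scene"]
np.set_printoptions(precision=4,suppress=True)
for n,lo,hi,rt,rs in(("tab",172,6,(360,385,195,222),(360,385,240,265)),("plug",20,35,(380,405,200,225),(368,388,255,282)),("tray",105,130,(320,375,260,312),(280,325,255,305))):
    a,b=mask(T,lo,hi,rt),mask(S,lo,hi,rs)
    print(n,a[:2],b[:2],tri(T,a[0],S,b[0]))
    for s,m in((T,a),(S,b)):print("  plane",plane(s,m[0],{"tab":.085,"plug":.082,"tray":.008}[n]))
    if n=="tray":
        rc=cv2.minAreaRect(np.argwhere(a[2])[:,::-1].astype(np.float32));bp=[plane(T,p,.016) for p in cv2.boxPoints(rc)]
        for p,q in zip(bp,bp[1:]):print("  edge",np.linalg.norm(q-p),np.degrees(np.arctan2(*(q-p)[1::-1])))
ct=T["frame"][180:250,340:440];cs=S["frame"][235:325,340:412]
im=np.hstack([cv2.resize(ct,(500,350),interpolation=cv2.INTER_CUBIC)[:, :],np.zeros((350,0,3),np.uint8)])
c2=cv2.resize(cs,(280,350),interpolation=cv2.INTER_CUBIC)
cv2.imwrite("pics/crop0.png",np.hstack([im,c2])[...,::-1])
E
```

```text
tab (array([371.0714, 207.2714]), np.int32(70)) (array([370.3407, 252.5385]), np.int32(91)) (array([ 0.5974, -0.2776,  0.0884]), np.float64(0.0017239297401445903))
  plane [ 0.5988 -0.2783  0.085 ]
  plane [ 0.5982 -0.2752  0.085 ]
plug (array([391.9545, 212.4091]), np.int32(66)) (array([376.7895, 268.5789]), np.int32(95)) (array([ 0.5859, -0.3279,  0.0856]), np.float64(0.0002869415586075231))
  plane [ 0.5867 -0.3285  0.082 ]
  plane [ 0.5875 -0.3257  0.082 ]
tray (array([347.4295, 286.6414]), np.int32(1213)) (array([302.8654, 280.8472]), np.int32(661)) (array([ 0.4178, -0.2267,  0.0094]), np.float64(0.012878440701996629))
  plane [ 0.4118 -0.2245  0.008 ]
  plane [ 0.4243 -0.2279  0.008 ]
  edge 0.07702293450126263 -9.374621666052626
  edge 0.09794488024006658 -99.22010205582099
  edge 0.07701318244428326 170.1273983355569
```

View pics/crop0.png

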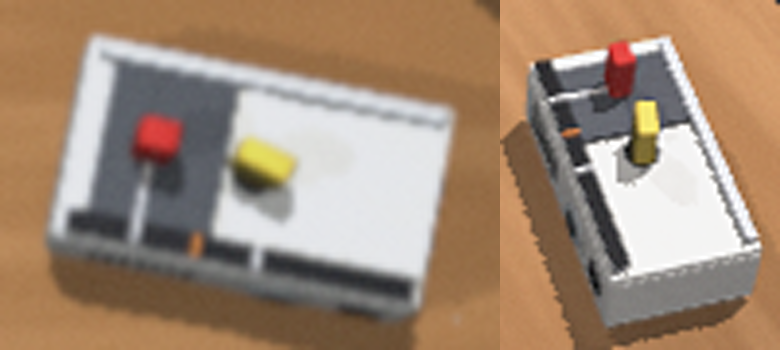

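The crop shows the lamp turned about −13°, and the plug's grip turned a bit more than the lamp. The scale marks are clear, with orange at about crop px (195,245). I'll refine the yaws and check IK before the first move.

```bash
python3 - <<'E'
from h import *;import pickle
from scipy.spatial.transform import Rotation as Ro
from station import r
np.set_printoptions(precision=4,suppress=True)
d=pickle.load(open("d0.pkl","rb"));T,S=d["top"],d["scene"]
def up(s,x0,x1,y0,y1,k=8):
    return cv2.resize(s["frame"][y0:y1,x0:x1],None,fx=k,fy=k,interpolation=cv2.INTER_CUBIC),lambda p:np.array([(p[0]+.5)/k-.5+x0,(p[1]+.5)/k-.5+y0])
for name,s,roi in(("top",T,(380,405,200,225)),("scene",S,(366,390,255,285))):
    im,f=up(s,*roi);h=cv2.cvtColor(im,cv2.COLOR_RGB2HSV).astype(int)
    y=(h[...,0]>18)&(h[...,0]<36)&(h[...,1]>110)
    for v in(60,150,180,200,220):
        pts=np.argwhere(y&(h[...,2]>v))[:,::-1].astype(np.float32)
        if len(pts)<100:continue
        w=np.array([plane(s,f(p),.1) for p in pts])[:,:2]
        rc=cv2.minAreaRect((w*1000).astype(np.float32));b=cv2.boxPoints(rc);e=max(b[1]-b[0],b[2]-b[1],key=np.linalg.norm)
        c=np.cov(w.T);ev,V=np.linalg.eigh(c);l=V[:,1]
        print(name,v,len(pts),w.mean(0),rc[1],"rect",(np.degrees(np.arctan2(-e[0],e[1]))+90)%180-90,"pca",(np.degrees(np.arctan2(-l[0],l[1]))+90)%180-90,np.sqrt(ev*12)*1e3)
# lamp white outline at deck rail height
im=T["frame"].astype(int)
m=np.zeros((480,640),np.uint8);m[180:250,340:440]=((im.min(2)>170)[180:250,340:440])
p=np.argwhere(m)[:,::-1];h=cv2.convexHull(p.astype(np.float32))[:,0]
w=np.array([plane(T,q,.065)[:2]*1000 for q in h],np.float32);rc=cv2.minAreaRect(w);print("lamp",rc)
a=mask(T,8,18,(375,385,222,235),140,120)
print("orange",a[:2],plane(T,a[0],.067))
for n,y,g,th in(("plug",[69,-111],(.587,-.328,.089),0),("tab",[-13,167],(.597,-.278,.092),0),("tray",[80,-100],(.41,-.24,.05),60)):
    for yy in y:
        c,s_=np.cos(np.radians(yy)),np.sin(np.radians(yy))
        for sg in(1,-1):
            R=Ro.from_euler("z",yy,degrees=True)*Ro.from_euler("y",sg*th,degrees=True)*Ro.from_euler("x",180,degrees=True)
            z=R.as_matrix()[:,2];print(n,yy,sg,z,r.inverse_kinematics(np.array(g)-.163*z,R.as_euler("xyz",degrees=True)))
E
```

```text
top 60 4393 [ 0.5839 -0.3261] (25.9744930267334, 16.99081039428711) rect -26.149296 pca -20.924452887378408 [15.6297 24.1338]
top 150 3245 [ 0.5855 -0.3273] (25.90656089782715, 11.942164421081543) rect -27.749802 pca -25.557977791074592 [11.3215 24.9142]
top 180 2920 [ 0.586  -0.3277] (25.924896240234375, 10.74944019317627) rect -27.256153 pca -25.938288644088757 [10.2043 24.8358]
top 200 2635 [ 0.5864 -0.328 ] (25.81844139099121, 9.719964981079102) rect -26.778519 pca -26.312333451773675 [ 9.2773 24.5969]
top 220 1949 [ 0.5873 -0.3279] (22.495290756225586, 8.466596603393555) rect -27.275661 pca -26.634474057631536 [ 7.8823 21.631 ]
scene 60 5980 [ 0.579  -0.3364] (51.661224365234375, 16.365718841552734) rect -33.229862 pca -34.50374014092814 [14.5752 49.4171]
scene 150 3075 [ 0.586  -0.3274] (28.8638916015625, 14.505522727966309) rect -24.604546 pca -27.550729673460033 [13.7146 27.2477]
scene 180 2783 [ 0.5864 -0.3271] (27.297199249267578, 13.748611450195312) rect -25.337349 pca -26.0143780271221 [13.0028 26.2085]
scene 200 2533 [ 0.5866 -0.327 ] (26.1180419921875, 12.88449573516845
[... 551 characters left out ...]
. -1.] None
plug -111 -1 [-0.  0. -1.] None
tab -13 1 [-0. -0. -1.] [-27.929   15.3614  74.356   -0.      90.2826  75.071 ]
tab -13 -1 [-0. -0. -1.] [-27.929   15.3614  74.356   -0.      90.2826  75.071 ]
tab 167 1 [ 0.  0. -1.] [ -27.929    15.3614   74.356     0.       90.2826 -104.929 ]
tab 167 -1 [ 0.  0. -1.] [ -27.929    15.3614   74.356     0.       90.2826 -104.929 ]
tray 80 1 [-0.1504 -0.8529 -0.5   ] [  0.964   -1.7392 115.5898 -58.3587  87.0462  25.9596]
tray 80 -1 [ 0.1504  0.8529 -0.5   ] [-58.4442  22.677   87.7608  39.5839 115.6369 -46.412 ]
tray -100 1 [ 0.1504  0.8529 -0.5   ] [-58.4442  22.677   87.7608  39.5839 115.6369 133.588 ]
tray -100 -1 [-0.1504 -0.8529 -0.5   ] None
```

```bash
cat >> h.py <<'E'
from scipy.spatial.transform import Rotation as Ro
def pose(g,yaw,th=0):
    R=Ro.from_euler("z",yaw,degrees=True)*Ro.from_euler("y",-th,degrees=True)*Ro.from_euler("x",180,degrees=True)
    return np.array(g)-.163*R.as_matrix()[:,2],R.as_euler("xyz",degrees=True)
def show(r,m=""):
    s=r.sense();print(m,round(s["clock"],2),np.round(s["tcp_pos"],4),np.round(s["orientation"],1),"F",np.round(s["contact_force"],1),"T",np.round(s["torque"],2),"op",round(s["opening"],4));return s
E
python3 - <<'E'
from h import *;from station import r
g=np.array([.5867,-.3275,.089])
r.reach(*pose(g+[0,0,.09],64));show(r,"above")
r.servo_line(pose(g,64)[0],speed=.08);show(r,"down")
r.grab(45);show(r,"grab")
r.servo_line(pose(g+[0,0,.010],64)[0],speed=.02);show(r,"10mm")
r.servo_line(pose(g+[0,0,.10],64)[0],speed=.1);show(r,"up")
f=np.hstack([r.snapshot("top")["frame"][150:330,290:470],r.snapshot("scene")["frame"][190:370,270:450]])
cv2.imwrite("pics/up.png",cv2.resize(f,None,fx=2.2,fy=2.2,interpolation=cv2.INTER_CUBIC)[...,::-1])
E
```

```text
above 1.87 [ 0.586  -0.3286  0.3424] [180.    0.   63.9] F [-0.1  0.1  1. ] T [-0.08 -0.09 -0.03] op 0.0878
down 3.14 [ 0.5869 -0.3276  0.2529] [179.9   0.   64. ] F [ 0.4  0.1 -0.4] T [-0.07 -0.04 -0.03] op 0.0881
grab 4.27 [ 0.5866 -0.3275  0.252 ] [-180.   -0.   64.] F [-1.3  0.1  1.1] T [-0.01  0.15  0.03] op 0.0134
10mm 4.92 [ 0.5866 -0.3275  0.2634] [179.9   0.   64. ] F [-4.8  1.5  1.5] T [ 0.29  0.98 -0.07] op 0.0136
up 5.97 [ 0.5867 -0.3275  0.3508] [-179.9   -0.    64. ] F [0.1 0.8 0.4] T [-0.06 -0.04  0.01] op 0.0137
```

View pics/up.png

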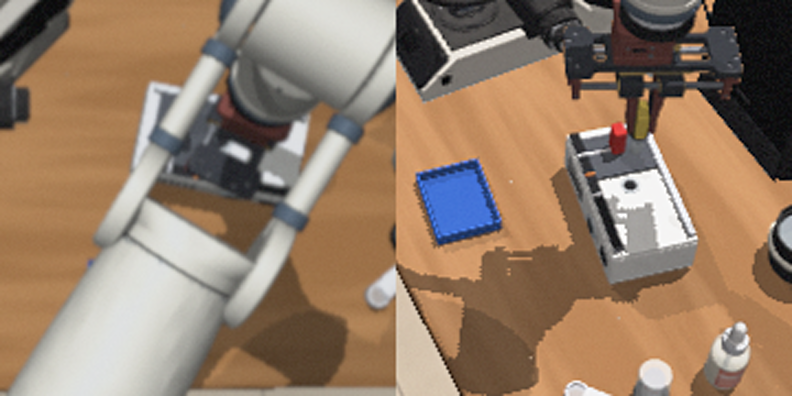

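The plug is out: the yellow grip is between the fingers, and the empty socket shows at crop (630,185). The tray is now fully visible at crop (458,200), so I'll re-measure it there and go on to lay the plug down tilted.

```bash
python3 - <<'E'
from h import *;from station import r;import pickle
S=r.snapshot("scene");T=pickle.load(open("d0.pkl","rb"))["top"]
b=mask(S,105,130,(270,330,255,310));a=mask(T,105,130,(320,375,260,312))
X,e=tri(T,a[0],S,b[0]);print("tray",b[:2],X,e,plane(S,b[0],.008))
c=(plane(S,b[0],.008)+plane(T,a[0],.008))/2
u=np.array([.163,.987,0]);g=c-.019*u;g[2]=0.046;print(c,g)
h=g+[0,0,.13]
r.reach(*pose(h,80.6,0));show(r,"over")
r.reach(*pose(h,80.6,60));show(r,"tilt")
r.servo_line(pose(g+[0,0,.015],80.6,60)[0],speed=.1);show(r,"low")
f=np.hstack([r.snapshot("top")["frame"][200:380,290:470],r.snapshot("scene")["frame"][190:370,240:420]])
cv2.imwrite("pics/low.png",cv2.resize(f,None,fx=2.2,fy=2.2,interpolation=cv2.INTER_CUBIC)[...,::-1])
np.save("g.npy",g)
E
```

```text
tray (array([297.91959799, 281.15879397]), np.int32(995)) [ 0.4115743  -0.22430619  0.01001403] 0.0003393110607152488 [ 0.41198981 -0.22293106  0.008     ]
[ 0.4118844  -0.22371521  0.008     ] [ 0.4087874  -0.24246821  0.046     ]
over 6.92 [ 0.4092 -0.2427  0.3395] [179.9   0.   80.6] F [ 0.4  0.6 -0.3] T [-0.07 -0.08  0.07] op 0.0138
tilt 7.68 [ 0.3864 -0.3823  0.257 ] [-179.8  -59.9   80.4] F [ 0.3 -0.  -0.1] T [-0.46  0.   -0.01] op 0.0139
low 8.98 [ 0.3859 -0.382   0.1433] [179.9 -59.9  80.7] F [-0.7  1.2  0.5] T [-0.51 -0.03  0.03] op 0.0137
```

View pics/low.png

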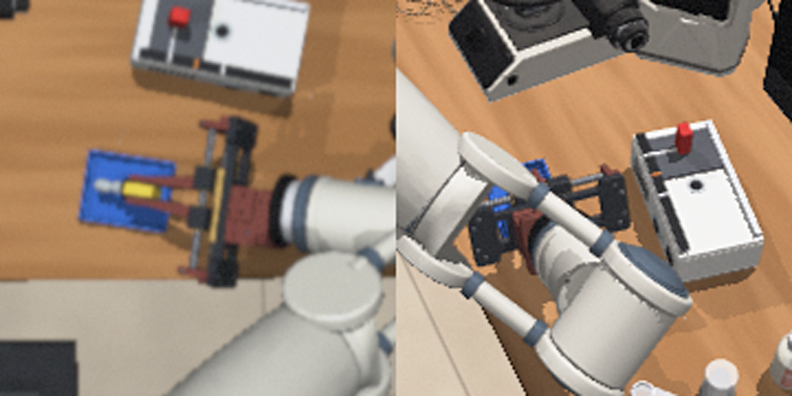

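The plug is tilted over the tray, with the pin toward crop (105,185), well inside the walls. The gripper is clear of the lamp. Next: lower, release, retreat and look.

```bash
python3 - <<'E'
from h import *;from station import r
g=np.load("g.npy");p,o=pose(g,80.6,60);z=(g-p)/.163
r.servo_line(p,speed=.03);show(r,"down")
r.let_go();r.wait(.4);show(r,"open")
r.servo_line(p-.09*z,speed=.12);show(r,"back")
lamp=np.array([.5870,-.3272,0]);v=np.array([.213,.977,0])
t=lamp+.052*v;t[2]=.19
r.reach(*pose(t,-12.3));show(r,"over tab")
T,S=r.snapshot("top"),r.snapshot("scene")
f=np.hstack([T["frame"][180:360,290:470],S["frame"][190:370,250:430]])
cv2.imwrite("pics/rel.png",cv2.resize(f,None,fx=2.2,fy=2.2,interpolation=cv2.INTER_CUBIC)[...,::-1])
E
```

```text
down 9.73 [ 0.3857 -0.3817  0.1274] [-180.   -60.    80.6] F [-0.2 -0.9 -1.3] T [-0.46 -0.01  0.01] op 0.0138
open 11.34 [ 0.3857 -0.3817  0.1275] [-180.   -60.    80.6] F [ 0.3  0.4 -0. ] T [-0.4   0.03 -0.04] op 0.0879
back 12.24 [ 0.373  -0.4583  0.172 ] [-179.9  -60.    80.6] F [ 0.3 -0.6 -0.6] T [-0.37  0.01  0.  ] op 0.088
over tab 14.07 [ 0.5978 -0.2766  0.3521] [-1.80e+02  1.00e-01 -1.23e+01] F [ 0.3  0.6 -0.9] T [-0.    0.02 -0.05] op 0.0881
```

View pics/rel.png

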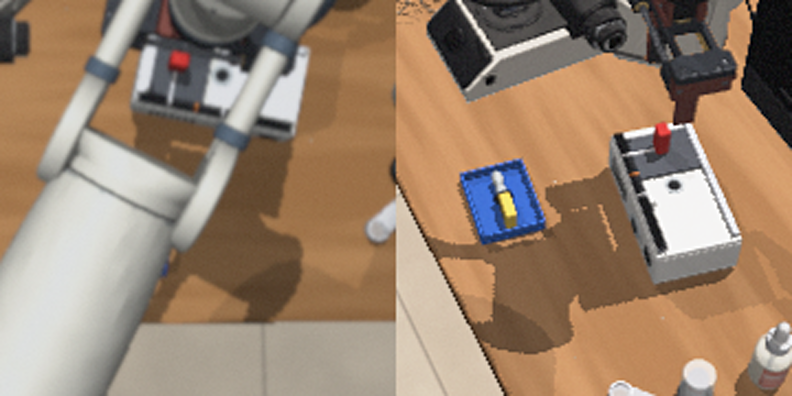

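The plug lies wholly inside the tray, at crop (505,200). The gripper is above the red tab, so I'll grip it across the direction of motion and slide it.

```bash
python3 - <<'E'
from h import *;from station import r
v=np.array([.213,.977,0]);t=np.array([.5870,-.3272,0])+.052*v;t[2]=.090
r.servo_line(pose(t,-12.3)[0],speed=.08);show(r,"down")
r.grab(30);s=show(r,"grab")
for d in(.010,.020,.030):
    r.servo_line(pose(t-d*v,-12.3)[0],speed=.03);s=show(r,d)
r.wait(.3)
s=show(r,"hold");tc=s["tcp_pos"]-pose([0,0,0],-12.3)[0];print("travel from nominal shut",(t-tc)@v)
T,S=r.snapshot("top"),r.snapshot("scene")
a=cv2.resize(T["frame"][190:250,345:435],(390,260),interpolation=cv2.INTER_CUBIC)
b=cv2.resize(S["frame"][240:320,340:412],(390,433),interpolation=cv2.INTER_CUBIC)
f=np.zeros((433,780,3),np.uint8);f[:260,:390]=a;f[:,390:]=b
cv2.imwrite("pics/half.png",f[...,::-1])
E
```

```text
down 15.57 [ 0.5982 -0.2765  0.2539] [ 1.80e+02 -1.00e-01 -1.23e+01] F [-0.1  0.7 -0.6] T [0.11 0.   0.02] op 0.088
grab 16.62 [ 0.5978 -0.2775  0.253 ] [179.9  -0.  -12.4] F [ 0. -6. -1.] T [-0.72  0.07  0.09] op 0.0201
0.01 17.1 [ 0.5961 -0.2858  0.253 ] [-180.     0.   -12.3] F [0.9 4.4 1.5] T [ 0.75 -0.03  0.06] op 0.0197
0.02 17.58 [ 0.594  -0.2954  0.253 ] [-179.9    0.   -12.3] F [1.2 5.2 0.9] T [ 1.02 -0.11  0.03] op 0.02
0.03 18.07 [ 0.592  -0.3048  0.253 ] [-179.9    0.   -12.2] F [0.5 7.3 1.4] T [ 1.2  -0.16  0.03] op 0.0197
hold 18.37 [ 0.592  -0.3047  0.253 ] [-179.9    0.   -12.2] F [1.4 7.3 1.7] T [ 1.21 -0.13  0.03] op 0.0197
travel from nominal shut 0.028929509522799983
```

View pics/half.png

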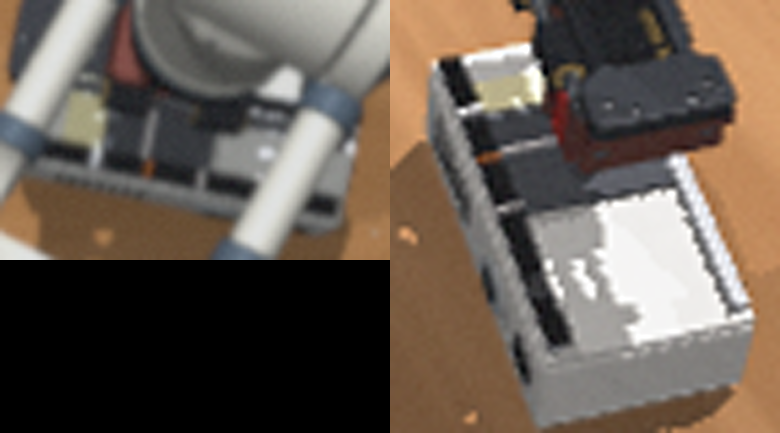

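The pointer is close to the orange mark: scene crop (500–550,147) against orange at (488,157). However, the tool displacement since the grasp suggests about 28 mm. I'll measure both along the lamp's y, calibrated against the shut picture.

```bash
cat > m.py <<'E'
from h import *;import pickle
v=np.array([.213,.977]);xh=np.array([.977,-.213]);L=np.array([.587,-.3272])
def prof(s,x0,x1,z,ys,ch):
    f=s["frame"].astype(np.float32);out=[]
    for y in ys:
        P=[proj(s,np.r_[L+xh*x+v*y,z]) for x in np.linspace(x0,x1,9)]
        P=np.array(P,np.float32)
        c=cv2.remap(f,P[:,:1].copy(),P[:,1:].copy(),cv2.INTER_LINEAR)[:,0]
        out.append((c.min(1) if ch=="w" else c[:,0]-c[:,2]).mean())
    return np.array(out)
def peak(ys,p):
    i=np.argmax(p);k=slice(max(i-4,0),i+5);w=p[k]-min(p[k].min(),np.median(p));return (ys[k]*w).sum()/w.sum(),p[i]
def meas(s,tag,yp):
    yo=np.arange(.012,.032,.0005)
    print(tag,"orange",peak(yo,prof(s,-.047,-.042,.067,yo,"o")))
    for a,b in((-.036,-.03),(-.032,-.026),(-.028,-.022)):
        ys=np.arange(yp-.009,yp+.009,.0005);print("   pointer",a,peak(ys,prof(s,a,b,.066,ys,"w")))
E
python3 - <<'E'
from m import *;from station import r
d=pickle.load(open("d0.pkl","rb"))
for n in("scene","top"):
    meas(d[n],n+" shut",.052);meas(r.snapshot(n),n+" now",.022)
E
```

```text
scene shut orange (np.float64(0.02360467304440014), np.float32(112.21615))
   pointer -0.036 (np.float64(0.05445651109918244), np.float32(235.85645))
   pointer -0.032 (np.float64(0.053928405567863776), np.float32(225.89453))
   pointer -0.028 (np.float64(0.05360824511914664), np.float32(195.51813))
scene now orange (np.float64(0.023582365038310463), np.float32(71.006836))
   pointer -0.036 (np.float64(0.026999340990253078), np.float32(135.28624))
   pointer -0.032 (np.float64(0.026952064666282294), np.float32(146.0995))
   pointer -0.028 (np.float64(0.02664254590224598), np.float32(125.93544))
top shut orange (np.float64(0.0201018970009795), np.float32(86.906685))
   pointer -0.036 (np.float64(0.05093722777336597), np.float32(176.35829))
   pointer -0.032 (np.float64(0.05020995378061456), np.float32(172.79297))
   pointer -0.028 (np.float64(0.05060894189913337), np.float32(175.74153))
top now orange (np.float64(0.020104484496337508), np.float32(51.56836))
   pointer -0.036 (np.float64(0.023935826355328444), np.float32(101.53494))
   pointer -0.032 (np.float64(0.02320500281842042), np.float32(105.87521))
   pointer -0.028 (np.float64(0.023578719653424556), np.float32(111.23991))
```

Both views agree: travel so far is about 27.1 mm, so about 2.8 mm short of half. I'll correct that.

```bash
python3 - <<'E'
from m import *;from station import r
w=np.r_[v,0];t=np.r_[L+.052*v,.090]
r.servo_line(pose(t-.0328*w,-12.3)[0],speed=.02);r.wait(.3);show(r,"hold")
for n in("scene","top"):meas(r.snapshot(n),n,.022)
S=r.snapshot("scene")["frame"]
cv2.imwrite("pics/fin.png",np.hstack([S[:,:],])[...,::-1])
E
```

```text
hold 19.16 [ 0.5914 -0.3073  0.253 ] [-179.9    0.   -12.2] F [0.8 7.6 0.8] T [ 1.26 -0.16 -0.03] op 0.0199
scene orange (np.float64(0.02359036349144623), np.float32(70.65408))
   pointer -0.036 (np.float64(0.02405040741228935), np.float32(138.95811))
   pointer -0.032 (np.float64(0.023989179865417338), np.float32(132.24261))
   pointer -0.028 (np.float64(0.024815352293832735), np.float32(132.75))
top orange (np.float64(0.02011347175938766), np.float32(52.300346))
   pointer -0.036 (np.float64(0.02139192932990186), np.float32(101.64084))
   pointer -0.032 (np.float64(0.02065146675985256), np.float32(108.62088))
   pointer -0.028 (np.float64(0.021040084131589004), np.float32(112.961586))
```

View pics/fin.png

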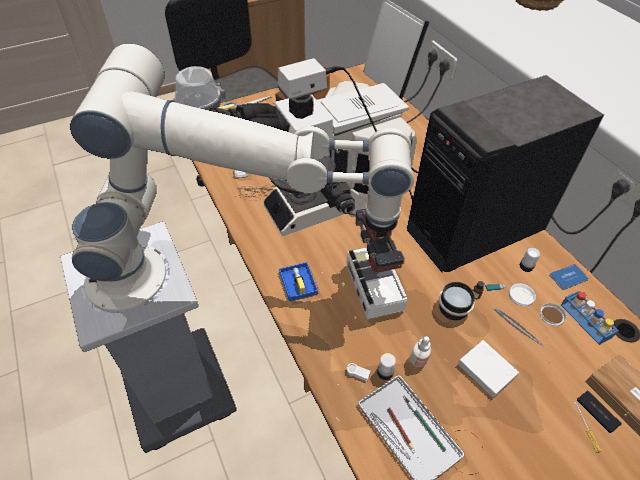

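The plug lies in the tray at (297,282), the bystanders are where they were, and the gripper holds the tab. Travel is 29.6–29.7 mm by camera and 30.5 mm by tool position, so I'm handing in.

```bash
python3 -c "
from station import r
print(r.hand_in())"
```

```text
the job is handed in; nothing more can be done
None
```

The job is done and handed in at about 19 s on the clock. I pulled the yellow plug straight up and laid it on its side in the blue tray. I then slid the shutter by its red tab to half travel and finished still gripping it at 30 N.

**Shutter position:** my first slide stopped at about 27 mm, so I nudged it further. The last checks gave 29.6–29.7 mm from the two cameras and about 30.5 mm from tool displacement, against 30 mm wanted. That 0.9 mm disagreement is about the size of the measuring error. The shutter never came near fully open.

**Other checks:** the spring was pushing back with about 7.6 N, as expected at half travel. The last picture shows the whole plug inside the tray and the other things on the desk where they were. The largest outside force I read on the tool was about 8 N.

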